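# Assemble the jewellery stand on the dresser

### The arm

A 6-joint arm with a two-finger parallel gripper is mounted at the origin on the work surface. World frame = base frame: x ahead of the robot, y to its left, z up, the work surface at z = 0. Lengths are in mm, angles in degrees, forces in N, time in s.
With the tool pointing down it reaches from about 350 to 850 mm from the base axis. Payload 8.1 kg.
Tool frame: the origin (TCP) lies between the finger pads; the fingertips stand 22 mm ahead of it and the grasp point (between the pads) lies 3 mm ahead of it (r.nose_length is the z of the fingertips in the tool frame, in mm); z points along the fingers, x is the direction in which the jaws open and shut, and the axes are right-handed (so a half turn about z gives the same grasp; the last joint's range is limited). The gripper opens to 85 mm and grips with 20 to 120 N. Pads are 22 mm wide; open, the fingers measure 114 mm over their backs; the gripper's body (76 mm by 85 mm) begins 54 mm behind the grasp point. The pads swing forward as they close: fully open they stand 13 mm farther back than shut.
Start: joints at [-81.039, 7.471, 85.268, -0, 87.261, -4.893], TCP at [143.691, -582.545, 231.592] pointing down, gripper open.
Joint ranges: [-169.43, 169.43], [-51.17, 129.36], [1.28, 143.12], [-76.62, 256.62], [0, 156.53], [-152.29, 152.29]. Speed limits (degrees/s): [136.94, 136.94, 159.86, 180, 180, 180].

### API

Orientations are given as [roll, pitch, yaw] about the fixed x, y, z axes, in that order (R = Rz(yaw) Ry(pitch) Rx(roll)).
In Python, from bench import r gives the robot as it stands.
- The arm moves only by the shell command python3 -m jog 'ROWS' [FORCE]. ROWS is JSON, a list of rows, each a list of 5 numbers: the shift along the tool's x, y, z in m, then the turn about the tool's z in degrees, then the opening in per cent of the stroke, from 0 (shut) to 100 (fully open). A call has 1 to 8 rows; each row is the pose to reach, as a shift and turn from the pose measured when the call began, along the tool's axes at that moment; what a row does not reach only later rows make up. A row lasts 1/10 s, in which the tool goes at most 50 mm and 8.59 degrees, less where a joint would pass 70% of its speed; a pose out of reach is approached as far as the arm can. A call with a gripper value outside its range is refused whole. The fingers move at their own pace and stop on an object; FORCE is the grip in N (left out, the last holds). Time passes only in rows, so rows that repeat a pose let the fingers close. It gives the time, the measured TCP pose, the force and the opening at its end, in the units of the state.
- r.sense(): the state, without advancing time (a new reading comes with each control period).
- r.snapshot(name): name is "scene" or "top" or "wrist"; returns a dict with "image" (384x512x3 uint8, red, green, blue), "K" (3x3 intrinsics, pixels), "T" (4x4, takes a point from camera to world coordinates); the wrist camera has in their place "tool_from_camera" (4x4, takes a point from camera to tool coordinates, whose origin is the TCP and whose axes are the tool frame's). Camera axes: x right, y down, z forward; pixel columns grow to the right and rows downward; lengths in mm; the calibration is good to about 2 mm. A picture is of the moment at which its call begins: read the wrist's pose just before it. There is no depth.
- r.hand_in(): hands the job in, once; it reports no verdict.
Trained networks look in a picture, given as the dict that the camera call returned (one of the last four; its "shot" number tells which), for a name from the list of things; names that differ only in an ending like _2 or _b are one class to them, and where a whole thing is asked for, a point or a joint stands for the part that bears it (a point fixed in the world has none). Each returns a list of dicts, best first, with "conf" (0 to 1); they miss things now and then, are a little off and sometimes report something else, mostly with a low value. They report only what shows in the picture. A call takes as long as a camera call. They do not tell look-alikes from the thing itself.
- r.search_frame(picture, label): "bbox" ([left, top, right, bottom] in pixels, round what is visible of it).
- r.pinpoint(picture, label): "uv" ([column, row] in pixels: a listed point, or the origin of a listed thing).
The state is a dict: "time": time; "joint_pos": joint angles; "qd": joint speeds; "joint_efforts": joint torques, N m; "tool_pos": TCP position; "tcp_rot": TCP orientation; "ft_force": force on the tool from outside, world axes, zero at the start; "wrist_torque": the same for the moment, N m; "finger_gap": finger opening in mm.
Only numpy, scipy, OpenCV 4.12 (cv2) and the standard library are available. Lean on these libraries where they do the work, as an engineer would, in place of code of your own. Each camera call takes 0.05 s, during which the arm holds its last target. There are 200 camera calls.

### The job

Put the jewellery stand together: set the ring tray over the post until it lies on the foot, then the spacer sleeve on top of the tray's hub, then the wooden cap over the flat tongue at the top of the post, fully home on the sleeve. The tongue's exact direction is not known, so press the cap only lightly, turn it until you feel it drop over the tongue, and push it gently home; never force, drop or hammer a part, leave the other things on the dresser where they are, and let go of everything at the end.

Things in the scene. Friction and masses are not known exactly. Their poses are not given: they have to be found in the camera images.
- stand: Jewellery stand, fixed: round wooden foot (diameter 110 mm, 20 mm high, rounded upper edge) with an upright steel post on its axis. Origin: centre of the foot's underside, z up. The post is round, diameter 22 mm, for 48 mm above the foot's top; above that is a flat tongue. The post does not turn in use. x: the middle of the range of the tongue's direction.
- stand_seat (a point): Centre of the flat top of the stand's foot, on the post's axis, 20 mm above the dresser, z up. The tray lies on this level when home.
- tray_mid (a point): White porcelain ring tray, 0.16 kg, lowest layer: round plate, diameter 110 mm, 5 mm thick, lip 8 mm high and 4 mm wide at its edge; in the middle an upright tubular hub, outer diameter 35 mm, top 26 mm above the underside, through hole diameter 25 mm. Point: on the hub's axis 13 mm above the underside. Starts flat on the dresser; grip it by the hub.
- sleeve_mid (a point): Plain aluminium spacer sleeve (short tube), 0.07 kg, the second layer: outer diameter 36 mm, hole diameter 25 mm, 24 mm high. Point at its centre, 12 mm above its lower end; z along its axis. Starts standing upright on the dresser. When home it stands on the tray's hub, its top 50 mm above the stand's foot.
- cap_mid (a point): Wooden cap, 0.05 kg: block 36 mm long (x) by 26 mm wide (y), 28 mm high, with an 8 mm high button on top. Starts upright on the dresser, slot down; grip it across its width. Point: the block's centre, 14 mm above its underside; z up. Home: its slot over the post's tongue, its underside resting on the sleeve (either way round).
- cup: Empty stainless steel cup, diameter 64 mm, 85 mm high; bystander. Origin: centre of its underside.
- pin_dish: White porcelain dish of hair pins, diameter 84 mm, 22 mm high; bystander. Origin: centre of its underside.
- sunglasses: Black folded sunglasses lying flat, 45 x 140 x 14 mm, long side along its y; bystander. Origin: centre of its underside.
- scent_bottle: Amber glass bottle, diameter 44 mm, 85 mm high; bystander. Origin: centre of its underside.
- cream_jar: White jar with metal lid, diameter 58 mm, 45 mm high; bystander. Origin: centre of its underside.
- olive_box: Olive-wood box with hinged lid, fixed, 130 x 200 mm, 85 mm high plus a knob; obstacle. Origin: centre of its underside, long side along its y.
- mirror: Magnifying mirror on a pivoting lever arm, fixed: foot diameter 130 mm, a round head of about 190 mm diameter up to 400 mm above the dresser, its centre 70 mm to the foot's +y side; obstacle. Origin: centre of its foot's underside.
- tip_top (a point): Centre of the top of the post's flat tongue (20 mm long, 8 mm wide, 16 mm high), 64 mm above the foot's top, 84 mm above the dresser. The tongue's long side lies somewhere within 45 degrees either way of this frame's x axis; by how much differs each time and is NOT given by any reading: find it by feel.
- socket (a point): Mouth of the cap's slot, centre of the cap's underside. Slot: 22.8 mm long (along the block's length) by 10.6 mm wide, 18 mm deep, sharp edges. Turned more than about 8 degrees from the tongue, the cap stays on top of it, 14 mm too high; turned under light load, up to 45 degrees one way or the other from the stand's x, it drops over the tongue and can be lowered.
Things that resemble listed ones, but are neither listed nor needed, are in the scene too. Leave any green or orange look-alike of the part that bears tray_mid alone.

How it is judged:
By the outcome, as a careful person would: the job done as asked, in the order asked, and still so for the second after the job is handed in, with the robot touching nothing.
It also fails if it takes over 72 s, if anything falls off the work surface, if the arm or the gripper's body presses on something with over 40 N, if the wrist force passes 120 N, or if a joint passes its speed limit or range.

## Working session

There is one attempt and no reset: what is moved stays moved. The work goes in short steps, Python scripts to look and compute and a shell command to move; the robot and the scene stay as the last step left them, time stands still between calls to the robot, and variables do not carry over. Pictures are saved under pics/ and viewed, about 8 in all and at most 12, crops included, and the job is handed in when it is done.

```bash
mkdir -p pics; ls
cat > h.py <<'E'
from bench import r
import numpy as np, cv2
from scipy.spatial.transform import Rotation as R
def cam(p,s=None):
    if "T" in p: return np.array(p["T"])
    s=s or r.sense(); T=np.eye(4); T[:3,:3]=R.from_euler('xyz',s["tcp_rot"],degrees=True).as_matrix(); T[:3,3]=s["tool_pos"]
    return T@np.array(p["tool_from_camera"])
def at(p,T,uv,z):
    d=T[:3,:3]@np.linalg.solve(np.array(p["K"]),[uv[0],uv[1],1]); o=T[:3,3]
    return o+d*(z-o[2])/d[2]
def save(p,n): cv2.imwrite(f"pics/{n}.png",p["image"][:,:,::-1])
def px(p,T,X):
    c=np.linalg.inv(T)@np.append(X,1); q=np.array(p["K"])@c[:3]; return q[:2]/q[2]
E
python3 - <<'E'
from h import *
s=r.sense();print(s)
H=dict(stand=0,stand_seat=20,tray_mid=13,sleeve_mid=12,cap_mid=14,tip_top=84,cup=0,pin_dish=0,sunglasses=0,scent_bottle=0,cream_jar=0,olive_box=0,mirror=0,socket=0)
for n in("top","scene"):
    p=r.snapshot(n);T=cam(p);save(p,n+"0")
    print(n,T[:3,3])
    for k,z in H.items():
        for d in r.pinpoint(p,k)[:4]:
            if d["conf"]>.2: print(k,round(d["conf"],2),np.round(d["uv"]),np.round(at(p,T,d["uv"],z)))
E
python3 -c "
import cv2,numpy as np
cv2.imwrite('pics/both.png',cv2.resize(np.vstack([cv2.imread('pics/top0.png')]),(800,600)))"
```

```text
pics
{'time': 0.0, 'joint_pos': array([-8.10394596e+01,  7.51550404e+00,  8.53275369e+01, -1.58590212e-03,
        8.72611601e+01, -4.89214827e+00]), 'qd': array([-0.07207877, -0.01464918, -0.03045199,  0.01130444, -0.01630904,
        0.06409392]), 'joint_efforts': array([-8.39700124e-05, -5.69392526e+01, -5.00552130e+01, -3.86745405e-04,
        1.49519480e-02,  1.31444432e-05]), 'tool_pos': array([ 143.59357134, -582.01452329,  230.55699513]), 'tcp_rot': array([-1.79992692e+02,  1.03956498e-01, -7.61472275e+01]), 'ft_force': array([ 1.0380113 , -0.06152978,  0.16459037]), 'wrist_torque': array([-0.03406494, -0.02403934,  0.01710694]), 'finger_gap': 85.64033360174653}
top [ 426.19745644   13.80623356 1372.33458327]
stand 0.71 [229. 173.] [649.  73.   0.]
stand_seat 0.81 [232. 214.] [488.  60.  20.]
tray_mid 0.97 [149. 161.] [696. 383.  13.]
tray_mid 0.79 [280. 192.] [ 571. -123.   13.]
tray_mid 0.71 [229. 168.] [669.  73.  13.]
sleeve_mid 0.38 [305. 228.] [ 435. -214.   12.]
cap_mid 0.55 [186. 225.] [451. 238.  14.]
tip_top 0.82 [235. 215.] [483.  51.  84.]
cup 0.83 [310. 177.] [ 6
[... 830 characters left out ...]
d 0.59 [302. 328.] [711. 392.  13.]
sleeve_mid 0.66 [266. 159.] [ 437. -223.   12.]
sleeve_mid 0.36 [214. 178.] [ 646. -225.   12.]
cap_mid 0.66 [346. 245.] [451. 242.  14.]
tip_top 0.66 [308. 192.] [462.  62.  84.]
cup 0.7 [212. 179.] [ 649. -241.    0.]
pin_dish 0.55 [286. 274.] [651. 232.   0.]
pin_dish 0.43 [345. 245.] [443. 234.   0.]
sunglasses 0.89 [213. 241.] [771.  17.   0.]
scent_bottle 0.82 [244. 278.] [755. 183.   0.]
scent_bottle 0.32 [301. 214.] [479.  61.   0.]
cream_jar 0.69 [186. 200.] [ 770. -185.    0.]
cream_jar 0.48 [300. 209.] [470.  41.   0.]
olive_box 0.66 [195. 138.] [ 597. -492.    0.]
mirror 0.84 [377. 320.] [532. 468.   0.]
socket 0.71 [340. 248.] [461. 235.   0.]
```

View pics/both.png

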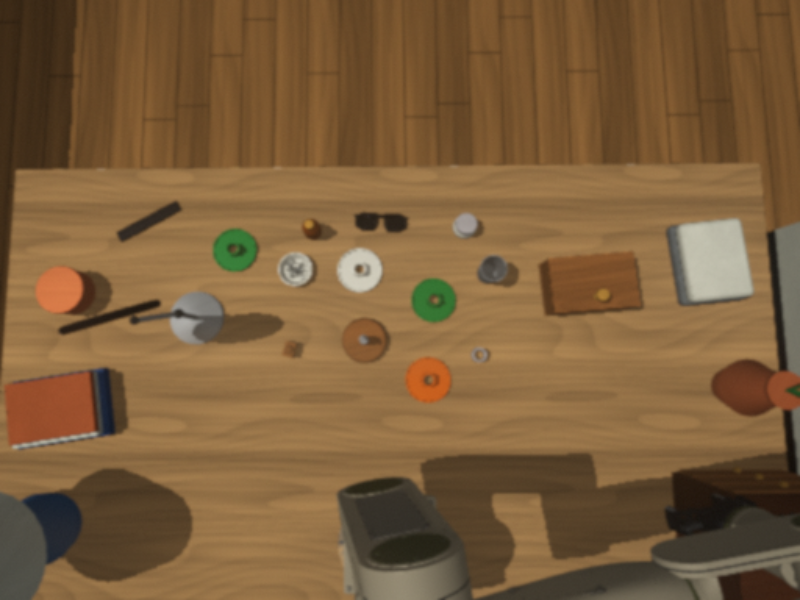

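View pics/scene0.png

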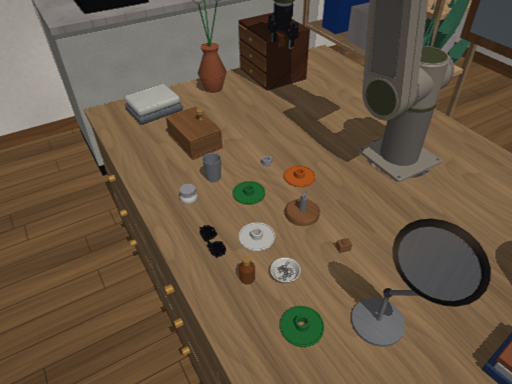

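Top view (enlarged): the white tray is at (360,269). The green look-alikes are at (235,250) and (433,300), the orange one at (429,380), and the pin dish at (296,269). The stand is at (364,340), the cap at (291,349) and the sleeve at (480,355). Only the tray at (360,269) is white with a hub, so that one fits.

First I'll go above the stand.

```bash
cat >> h.py <<'E'
def go(x,y,z=None,yaw=None,s=None):
    s=s or r.sense(); M=R.from_euler('xyz',s["tcp_rot"],degrees=True).as_matrix(); p=s["tool_pos"]
    d=M.T@(np.array([x,y,p[2] if z is None else z])-p)/1000
    t=0 if yaw is None else -((yaw-s["tcp_rot"][2]+180)%360-180)
    print("rows",np.round(d,4),"turn",round(t,1),"yaw",round(s["tcp_rot"][2],1),"pos",np.round(p,1),"q",np.round(s["joint_pos"],0),"F",np.round(s["ft_force"],1),"t",round(s["time"],1))
def look(name,labels,show=None):
    s=r.sense(); p=r.snapshot("wrist"); T=cam(p,s)
    if name: save(p,name)
    for k,z in labels.items():
        for d in r.pinpoint(p,k)[:3]:
            if d["conf"]>.2: print(k,round(d["conf"],2),np.round(d["uv"]),np.round(at(p,T,d["uv"],z),1))
    return p,T,s
E
python3 - <<'E'
from h import *
p=r.snapshot("wrist");print(np.round(p["tool_from_camera"],2),p["K"],r.nose_length)
go(480,56,260,0)
E
```

```text
[[   1.     -0.     -0.      0.37]
 [   0.      0.97    0.26  -67.28]
 [  -0.     -0.26    0.97 -142.37]
 [   0.      0.      0.      1.  ]] [[330.81841649   0.         252.04576257]
 [  0.         330.81841649 183.01332365]
 [  0.           0.           1.        ]] 22.0
rows [-0.5394 -0.4794 -0.0284] turn -76.1 yaw -76.1 pos [ 143.7 -582.5  231.6] q [-81.   7.  85.  -0.  87.  -5.] F [-0.1 -0.3  0.6] t 1.6
```

```bash
python3 -m jog '[[-0.27,-0.24,-0.03,-40,62],[-0.27,-0.24,-0.03,-40,62],[-0.27,-0.24,-0.03,-40,62],[-0.27,-0.24,-0.03,-40,62],[-0.27,-0.24,-0.03,-40,62],[-0.27,-0.24,-0.03,-40,62],[-0.27,-0.24,-0.03,-40,62],[-0.27,-0.24,-0.03,-40,62]]' 
python3 -c "
from h import *
go(480,56,260,0)"
```

```text
time: 2.35
tool_pos: [313.8, -259.6, 262.5]
tcp_rot: [-179.9, -0.1, -35.9]
ft_force: [0.1, -0.0, 0.1]
finger_gap: 52.7
rows [-0.0507 -0.353   0.0028] turn -35.9 yaw -35.9 pos [ 313.8 -259.6  262.5] q [-47. -24. 111.   0.  93. -11.] F [ 0.1 -0.   0.1] t 2.4
```

```bash
python3 -m jog '[[-0.05,-0.353,0,-36,62],[-0.05,-0.353,0,-36,62],[-0.05,-0.353,0,-36,62],[-0.05,-0.353,0,-36,62],[-0.05,-0.353,0,-36,62],[-0.05,-0.353,0,-36,62],[-0.05,-0.353,0,-36,62],[-0.05,-0.353,0,-36,62]]'
python3 - <<'E'
from h import *
look("post1",dict(stand_seat=20,tip_top=84,stand=0))
go(482,58,260,0); go(668,75,220,0)
E
```

```text
time: 3.15
tool_pos: [481.8, 59.4, 262.5]
tcp_rot: [-179.9, -0.1, 0.3]
ft_force: [-0.4, 0.3, -0.1]
finger_gap: 52.7
stand_seat 0.69 [248. 153.] [479.2  58.2  20. ]
tip_top 0.87 [245. 165.] [477.4  57.8  84. ]
stand 0.87 [247. 149.] [478.3  59.6   0. ]
stand 0.28 [247. 154.] [478.7  53.3   0. ]
rows [ 0.0017 -0.0034  0.0026] turn 0.1 yaw 0.1 pos [480.3  54.6 262.6] q [  0. -12. 101.  -0.  91.   0.] F [ 0.4  0.5 -0.8] t 3.4
rows [ 0.1877 -0.0202  0.0429] turn 0.1 yaw 0.1 pos [480.3  54.6 262.6] q [  0. -12. 101.  -0.  91.   0.] F [ 0.4  0.5 -0.8] t 3.4
```

View pics/post1.png

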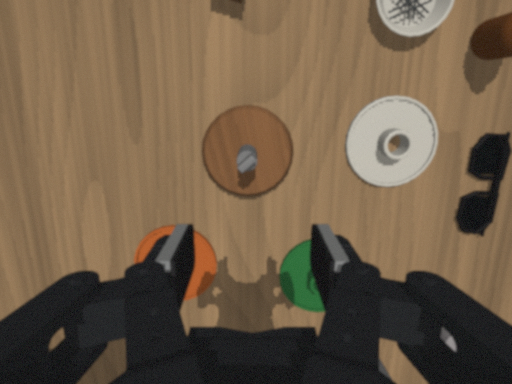

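```bash
python3 - <<'E'
from h import *
p,T,s=look("postA",dict(stand_seat=20,tip_top=84,stand=0,tray_mid=13)); print(s["tool_pos"],s["qd"].max())
go(479,57,260,90)
E
python3 -m jog '[[0,0,0,-90,62],[0,0,0,-90,62],[0,0,0,-90,62],[0,0,0,-90,62],[0,0,0,-90,62],[0,0,0,-90,62],[0,0,0,-90,62],[0,0,0,-90,62]]' 
python3 -m jog '[[0,0,0,-21.5,62],[0,0,0,-21.5,62],[0,0,0,-21.5,62],[0,0,0,-21.5,62],[0,0,0,-21.5,62]]'
python3 - <<'E'
from h import *
for i in range(2): p,T,s=look("postB",dict(stand_seat=20,tip_top=84,stand=0)); print(s["tool_pos"],s["tcp_rot"],s["qd"].max())
a=cv2.imread("pics/postA.png");b=cv2.imread("pics/postB.png")
c=[]
for im,uv in((a,px(p,T,[0,0,0])),):pass
u,v=[int(q) for q in px(p,T,[479,58,50])];print(u,v)
A=cv2.resize(a[100:200,195:295],(400,400),interpolation=2);B=cv2.resize(b[v-50:v+50,u-50:u+50],(400,400),interpolation=2)
cv2.imwrite("pics/ab.png",np.hstack([A,B]))
go(479,57,260,0)
E
```

```text
stand_seat 0.83 [246. 148.] [476.  59.  20.]
tip_top 0.67 [246. 157.] [476.9  59.9  84. ]
stand 0.76 [250. 148.] [480.9  56.2   0. ]
tray_mid 0.68 [398. 138.] [655.8  69.1  13. ]
tray_mid 0.64 [322. 277.] [ 575.3 -114.9   13. ]
[480.29936548  54.615962   262.62171506] 0.6248577572408976
rows [-0.0014 -0.0027  0.0031] turn -90.0 yaw -0.0 pos [480.4  54.3 263.1] q [  0. -12. 101.  -0.  91.   0.] F [ 0.3 -0.9 -0.4] t 3.6
time: 4.4
tool_pos: [480.3, 53.5, 263.2]
tcp_rot: [179.8, -0.0, 69.1]
ft_force: [0.6, -0.2, -0.5]
finger_gap: 53.0
time: 4.9
tool_pos: [480.2, 53.0, 263.4]
tcp_rot: [179.8, 0.0, 90.4]
ft_force: [0.1, -0.1, -0.8]
finger_gap: 53.1
stand_seat 0.72 [259. 151.] [481.9  60.5  20. ]
tip_top 0.82 [258. 159.] [478.9  59.2  84. ]
stand 0.98 [258. 143.] [475.6  59.5   0. ]
[480.22234371  53.0049183  263.39909981] [1.79814792e+02 3.32024617e-02 9.04027795e+01] 0.2966000332538122
stand_seat 0.55 [257. 151.] [482.   59.1  20. ]
tip_top 0.97 [256. 159.] [479.5  56.7  84. ]
stand 0.73 [256. 144.] [476.8  57.8   0. ]
[480.25192654  53.40107405 263.27437639] [1.79827832e+02 3.04843586e-02 9.05216522e+01] 0.19439262065691507
256 152
rows [ 0.0035 -0.0012  0.0032] turn 90.6 yaw 90.6 pos [480.2  53.5 263.2] q [  0. -12. 101.  -0.  91. -90.] F [0.1 0.6 0.6] t 5.3
```

View pics/ab.png

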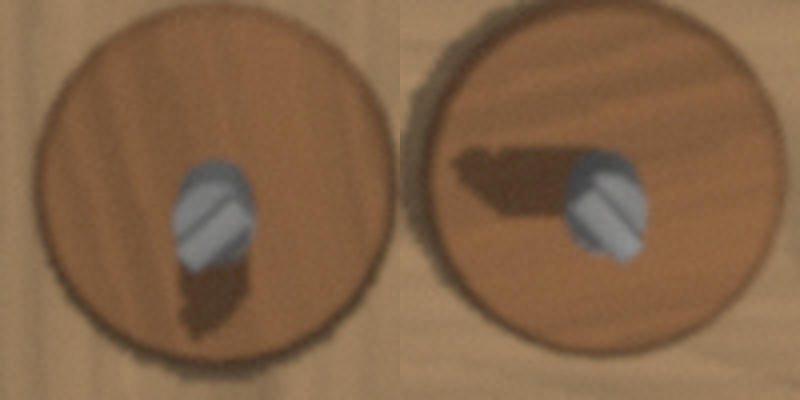

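Run:
```python
from h import *
p=r.snapshot("wrist")
A=dict(tool_pos=np.array([480.35,54.5,262.85]),tcp_rot=[-179.95,0,0.05]);B=dict(tool_pos=np.array([480.23,53.2,263.3]),tcp_rot=[179.82,0.03,90.45])
TA,TB=cam(p,A),cam(p,B)
for n,z,a,b in(("tip",84,(248.5,158.5),(258.7,156.5)),("shoulder",68,(248.5,154.3),(257.8,153.2)),("foot",12,(249.1,145.8),(257.9,146.4))):
    XA=at(p,TA,a,z)[:2];XB=at(p,TB,b,z)[:2]
    # X_meas = X + R(yaw) c ; c bias in tool xy
    RA=cam(p,A)[:3,:3];MA=R.from_euler('xyz',A["tcp_rot"],degrees=True).as_matrix()[:2,:2];MB=R.from_euler('xyz',B["tcp_rot"],degrees=True).as_matrix()[:2,:2]
    c=np.linalg.solve(MA-MB,XA-XB);print(n,XA,XB,"bias",c,"X",XA-MA@c)
go(479,57,260,0)
```

```text
tip [476.79174698  56.79022232] [476.69796402  59.58141817] bias [1.43159828 1.35028508] X [475.3589709   58.13925707]
shoulder [476.63033663  58.12149531] [476.28245099  58.94959468] bias [0.58490042 0.241828  ] X [476.0452254  58.3628127]
foot [476.76904274  58.38983308] [478.09262402  60.00056942] bias [0.13669367 1.46267724] X [476.6310727   59.85238992]
rows [ 0.0035 -0.0012  0.0032] turn 90.6 yaw 90.6 pos [480.3  53.5 263.2] q [  0. -12. 101.  -0.  91. -90.] F [ 0.1  0.2 -0.2] t 5.3
```

Run:
```python
from h import *
go(659,72,200,90)
```

```text
rows [0.0166 0.1787 0.0638] turn 0.6 yaw 90.6 pos [480.3  53.5 263.2] q [  0. -12. 101.  -0.  91. -90.] F [ 0.1  0.2 -0.2] t 5.3
```

```bash
python3 -m jog '[[0.017,0.179,0.064,0,62],[0.017,0.179,0.064,0,62],[0.017,0.179,0.064,0,62],[0.017,0.179,0.064,0,62],[0.017,0.179,0.064,0,62],[0.017,0.179,0.064,0,62],[0.017,0.179,0.064,0,62]]'
python3 - <<'E'
from h import *
for i in range(2): p,T,s=look("tray1",dict(tray_mid=13)); print(s["tool_pos"])
b=[d for d in r.search_frame(p,"tray_mid")];print(b[:2])
# plate outline by colour: bright, low saturation
hsv=cv2.cvtColor(p["image"],cv2.COLOR_RGB2HSV);m=((hsv[...,1]<45)&(hsv[...,2]>130)).astype(np.uint8)
n,l,st,ce=cv2.connectedComponentsWithStats(m)
for i in range(1,n):
    if st[i,4]>1500:
        c=max(cv2.findContours((l==i).astype(np.uint8),0,1)[0],key=len);e=cv2.fitEllipse(cv2.convexHull(c));print(st[i],np.round(e[0],1),np.round(e[1],1),at(p,T,e[0],6)[:2])
E
```

```text
time: 6.05
tool_pos: [659.1, 72.4, 201.0]
tcp_rot: [179.8, 0.0, 90.6]
ft_force: [-0.6, 0.3, 0.3]
finger_gap: 52.8
tray_mid 0.85 [249. 153.] [653.5  68.9  13. ]
tray_mid 0.73 [58. 69.] [ 575.6 -112.1   13. ]
[659.10368433  72.38421108 200.96558156]
tray_mid 0.69 [58. 72.] [ 578.6 -113.2   13. ]
tray_mid 0.67 [252. 152.] [654.2  71.9  13. ]
[659.3073124   72.37836966 202.23262779]
[{'bbox': [199.1, 97.1, 299.8, 204.1], 'conf': 0.96}, {'bbox': [485.5, 164.3, 511.6, 246.0], 'conf': 0.95}]
[ 197   96  107  105 8187] [249.6 147.7] [105.5 106.9] [650.46189397  69.57785824]
[ 367  113   85   83 3862] [409.2 154. ] [78.3 88.6] [655.48978752 234.9019718 ]
```

View pics/tray1.png

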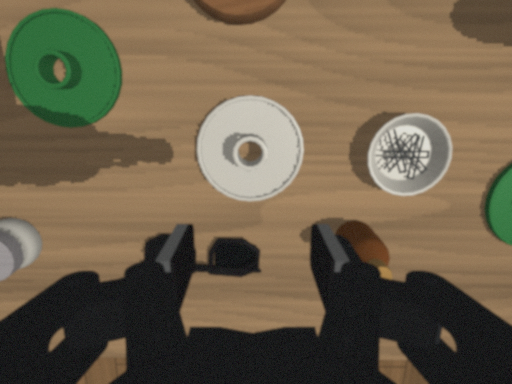

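The image confirms the white tray, with its hub at (250,152) between the pin dish and a green look-alike. I'll descend for a closer look.

```bash
python3 -c "
from h import *
go(650,69,100,90)"
python3 -m jog '[[-0.0035,-0.009,0.101,0.5,62],[-0.0035,-0.009,0.101,0.5,62],[-0.0035,-0.009,0.101,0.5,62],[-0.0035,-0.009,0.101,0.5,62],[-0.0035,-0.009,0.101,0.5,62],[-0.0035,-0.009,0.101,0.5,62]]'
python3 - <<'E'
from h import *
p,T,s=look("tray2",dict(tray_mid=13)); print(s["tool_pos"])
cv2.imwrite("pics/tray2c.png",cv2.resize(p["image"][80:300,150:360,::-1],None,fx=2.5,fy=2.5,interpolation=2))
for z in(5,8,13,26): print(z,px(p,T,[650,69,z]))
go(650,69,27,90)
E
```

```text
rows [-0.0032 -0.0099  0.1017] turn 0.6 yaw 90.6 pos [659.3  72.3 201.8] q [  2.  18.  77.  -0.  85. -89.] F [0.3 0.2 0.4] t 6.3
time: 6.9
tool_pos: [653.6, 68.9, 105.0]
tcp_rot: [179.3, 0.0, 90.1]
ft_force: [0.6, -0.6, -0.1]
finger_gap: 53.0
tray_mid 0.92 [253. 180.] [651.5  69.5  13. ]
[653.556726    68.87852284 104.97633852]
5 [252.30657759 174.95273248]
8 [252.30866181 175.95692009]
13 [252.31224615 177.68387055]
26 [252.3222697  182.51326623]
rows [ 0.0002 -0.0035  0.0767] turn 0.1 yaw 90.1 pos [652.8  68.8 103.7] q [  2.  21.  84.  -0.  75. -89.] F [-0.3  0.2 -0.1] t 7.0
```

View pics/tray2c.png

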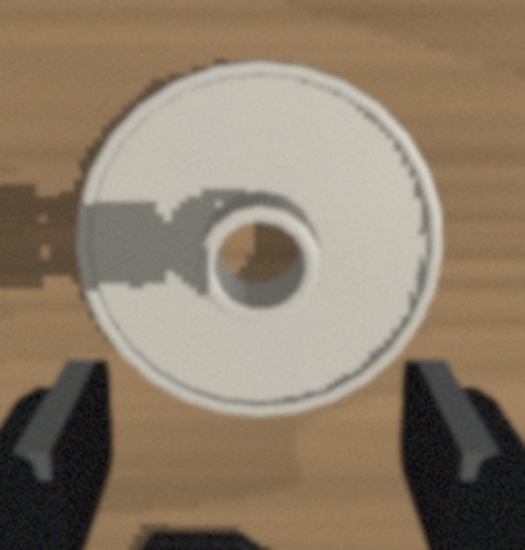

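```bash
python3 -m jog '[[0.0007,-0.0033,0.05,0,62],[0.0007,-0.0033,0.073,0,62],[0.0007,-0.0033,0.073,0,62],[0.0007,-0.0033,0.073,0,62],[0.0007,-0.0033,0.073,0,62],[0.0007,-0.0033,0.073,0,62]]'
python3 -c "
from h import *
go(649.5,69.5,29,90)"
```

```text
time: 7.6
tool_pos: [652.1, 69.6, 33.3]
tcp_rot: [179.2, 0.0, 90.1]
ft_force: [-0.1, -0.2, -0.1]
finger_gap: 52.6
rows [-0.0001 -0.0027  0.0043] turn 0.1 yaw 90.1 pos [652.1  69.6  33.3] q [  2.  25.  86.  -0.  68. -88.] F [-0.1 -0.2 -0.1] t 7.6
```

```bash
python3 -m jog '[[0,-0.003,0.0045,0,62],[0,-0.003,0.0045,0,62],[0,-0.003,0.0045,0,62],[0,-0.003,0.0045,0,62]]'
python3 -c "
from h import *
go(649.5,69.5,29,90)"
```

```text
time: 8.0
tool_pos: [649.2, 69.5, 28.9]
tcp_rot: [179.2, 0.0, 90.1]
ft_force: [0.6, -0.6, -0.2]
finger_gap: 52.6
rows [-0.      0.0003 -0.0001] turn 0.1 yaw 90.1 pos [649.2  69.5  28.9] q [  2.  25.  87.  -0.  68. -88.] F [ 0.6 -0.6 -0.2] t 8.0
```

```bash
python3 -m jog '[[0,0,0,0,25],[0,0,0,0,25],[0,0,0,0,25],[0,0,0,0,25],[0,0,0,0,25],[0,0,0,0,25]]' 40
python3 -c "
from h import *
go(649.5,69.5,29,90)"
```

```text
time: 8.6
tool_pos: [649.2, 69.5, 28.9]
tcp_rot: [179.2, 0.0, 90.1]
ft_force: [0.9, -1.0, -0.3]
finger_gap: 21.3
rows [-0.      0.0003 -0.0001] turn 0.1 yaw 90.1 pos [649.2  69.5  28.9] q [  2.  25.  87.  -0.  68. -88.] F [ 0.9 -1.  -0.3] t 8.6
```

Run:
```python
from h import *
p,T,s=look("tray3",dict(tray_mid=13)); print(s["tool_pos"])
```

```text
tray_mid 0.89 [256. 229.] [652.6  71.3  13. ]
[649.17132565  69.53479732  28.88714996]
```

View pics/tray3.png

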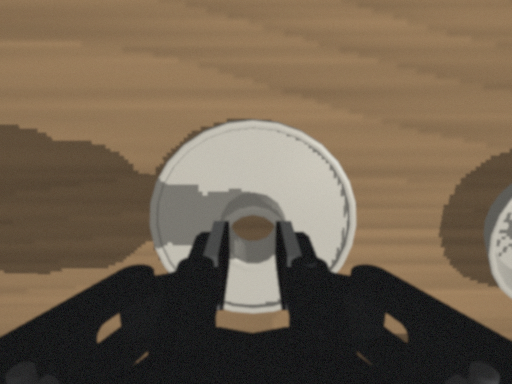

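Run:
```python
from h import *
im=cv2.imread("pics/tray3.png")
cv2.imwrite("pics/tray3c.png",cv2.resize(im[170:320,160:350],None,fx=4,fy=4,interpolation=2))
p=r.snapshot("wrist");s=r.sense();T=cam(p,s)
for z in(0,8,26): print(z,px(p,T,[649.5,69.5,z]))
print(r.sense()["finger_gap"])
M=np.array(p["tool_from_camera"])
for z in(3,22): print(px(p,M,[10,0,z]),px(p,M,[10,11,z]),px(p,M,[10,-11,z]))
```

```text
0 [252.08009372 213.91628122]
8 [252.07848704 219.45553745]
26 [252.07429642 233.90332702]
21.50540060271375
[273.21784471 233.21284369] [272.86286575 254.27774204] [273.58606103 211.36242449]
[271.00343442 218.59762784] [270.72068905 237.73074879] [271.29560247 198.82688284]
```

View pics/tray3c.png

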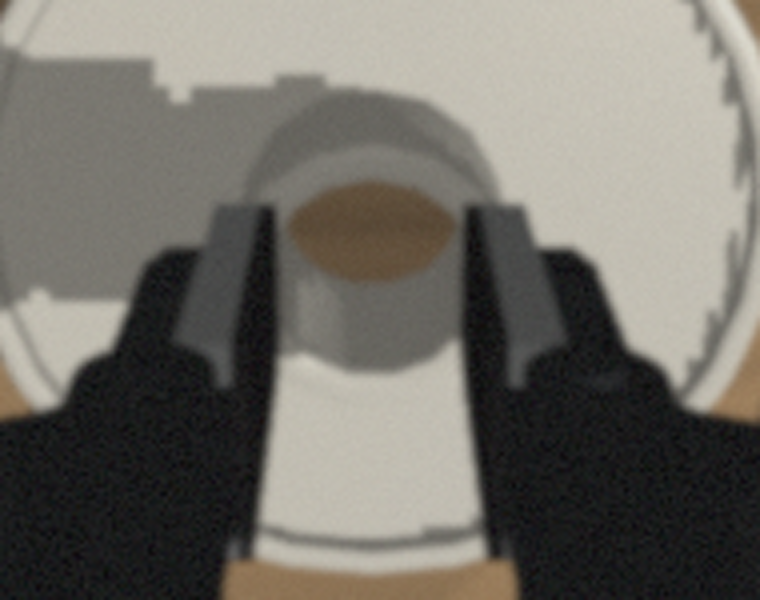

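The gap reads 21 mm, and the crop shows the pad tips at about (222,222) and (278,222) lying over the hub's rim. So the tips are still above the hub, not beside it. I'll open and lower carefully, watching the force.

```bash
python3 -m jog '[[0,0,-0.001,0,62],[0,0,-0.001,0,62],[0,0,-0.001,0,62],[0,0,-0.001,0,62],[0,0,0.001,0,62],[0,0,0.002,0,62],[0,0,0.003,0,62]]'
python3 -c "
from h import *
go(649.5,69.5,29,90)"
```

```text
time: 9.45
tool_pos: [649.1, 69.6, 25.6]
tcp_rot: [179.2, 0.0, 90.1]
ft_force: [-0.2, -0.1, -0.1]
finger_gap: 53.0
rows [-0.0001  0.0005 -0.0033] turn 0.1 yaw 90.1 pos [649.1  69.6  25.6] q [  2.  25.  87.  -0.  67. -88.] F [-0.2 -0.1 -0.1] t 9.4
```

```bash
python3 -m jog '[[0,0,0.002,0,62],[0,0,0.004,0,62],[0,0,0.006,0,62],[0,0,0.006,0,62]]'
python3 -m jog '[[0,0,0.002,0,62],[0,0,0.004,0,62],[0,0,0.006,0,62],[0,0,0.006,0,62]]'
python3 -c "
from h import *
go(649.5,69.5,29,90)"
```

```text
time: 9.85
tool_pos: [648.8, 69.5, 19.1]
tcp_rot: [179.2, 0.0, 90.1]
ft_force: [-1.1, 0.4, -0.2]
finger_gap: 52.6
time: 10.25
tool_pos: [648.6, 69.5, 12.6]
tcp_rot: [179.3, 0.0, 90.1]
ft_force: [-0.7, 0.1, -0.4]
finger_gap: 52.8
rows [-0.      0.0011 -0.0164] turn 0.1 yaw 90.1 pos [648.6  69.5  12.6] q [  2.  26.  87.  -0.  66. -88.] F [-0.7  0.1 -0.4] t 10.2
```

```bash
python3 -m jog '[[0,0.001,0,0,30],[0,0.001,0,0,30],[0,0.001,0,0,30],[0,0.001,0,0,30],[0,0.001,0,0,30]]' 40
python3 -c "
from h import *
go(649.5,69.5,29,90)"
```

```text
time: 10.75
tool_pos: [649.9, 69.6, 12.9]
tcp_rot: [179.2, 0.0, 90.1]
ft_force: [0.2, -0.3, 0.8]
finger_gap: 33.4
rows [-0.0001 -0.0002 -0.0161] turn 0.1 yaw 90.1 pos [649.9  69.6  12.9] q [  2.  26.  87.  -0.  66. -88.] F [ 0.2 -0.3  0.8] t 10.8
```

```bash
python3 -m jog '[[0,0,0,0,55],[0,0,0,0,55],[0,0,0.001,0,55],[0,0,0.002,0,55],[0,0,0.003,0,55],[0,0,0.004,0,55],[0,0,0.005,0,55]]'
python3 -m jog '[[0,0,0.001,0,55],[0,0,0.002,0,55],[0,0,0.003,0,55],[0,0,0.003,0,55]]'
python3 -c "
from h import *
go(649.5,69.5,29,90)"
```

```text
time: 11.45
tool_pos: [649.9, 69.5, 7.8]
tcp_rot: [179.3, 0.0, 90.1]
ft_force: [-0.3, -0.0, -0.2]
finger_gap: 47.0
time: 11.85
tool_pos: [649.8, 69.5, 4.6]
tcp_rot: [179.3, 0.0, 90.1]
ft_force: [-0.7, 0.1, 0.3]
finger_gap: 47.0
rows [-0.0001 -0.     -0.0244] turn 0.1 yaw 90.1 pos [649.8  69.5   4.6] q [  2.  27.  87.  -0.  66. -88.] F [-0.7  0.1  0.3] t 11.8
```

```bash
python3 -m jog '[[0,0,0,0,28],[0,0,0,0,28],[0,0,0,0,28],[0,0,0,0,28],[0,0,0,0,28]]' 40
python3 -m jog '[[0,0,-0.01,0,28],[0,0,-0.02,0,28],[0,0,-0.03,0,28],[0,0,-0.03,0,28]]' 40
python3 - <<'E'
from h import *
look("tray4",dict(tray_mid=13))
im=cv2.imread("pics/tray4.png")
go(649.5,69.5,200,90)
E
```

```text
time: 12.35
tool_pos: [650.1, 69.5, 4.9]
tcp_rot: [179.2, 0.0, 90.1]
ft_force: [-0.5, -0.1, 3.4]
finger_gap: 33.8
time: 12.75
tool_pos: [651.4, 69.6, 37.6]
tcp_rot: [179.0, 0.0, 90.1]
ft_force: [1.4, -0.6, -1.7]
finger_gap: 33.8
tray_mid 0.6 [254. 250.] [671.8  70.7  13. ]
rows [-1.000e-04  1.700e-03 -1.644e-01] turn 0.1 yaw 90.1 pos [650.2  69.5  35.6] q [  2.  24.  87.  -0.  68. -88.] F [-0.8  1.4 -1.6] t 12.8
```

View pics/tray4.png

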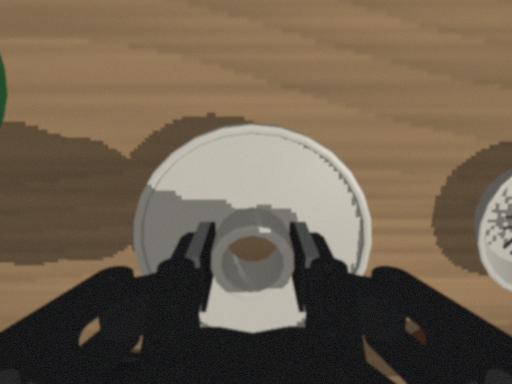

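```bash
python3 -c "
from h import *
go(477,58.8,125,90)"
python3 -m jog '[[0,0,-0.05,0,28],[0,-0.02,-0.09,0,28],[-0.009,-0.174,-0.09,0,28],[-0.009,-0.174,-0.09,0,28],[-0.009,-0.174,-0.09,0,28],[-0.009,-0.174,-0.09,0,28],[-0.009,-0.174,-0.09,0,28],[-0.009,-0.174,-0.09,0,28]]'
python3 -c "
from h import *
go(477,58.8,97,90);print(r.sense()['tcp_rot'],r.sense()['finger_gap'])"
```

```text
rows [-0.0105 -0.1719 -0.0919] turn 0.1 yaw 90.1 pos [650.2  69.5  35.6] q [  2.  24.  87.  -0.  68. -88.] F [-0.8  1.4 -1.6] t 12.8
time: 13.65
tool_pos: [476.3, 60.3, 123.9]
tcp_rot: [179.0, 0.0, 90.1]
ft_force: [0.4, -0.3, -0.5]
finger_gap: 33.9
rows [-0.0015  0.0003  0.0269] turn 0.1 yaw 90.1 pos [476.3  60.3 123.9] q [  1.  -8. 112.  -0.  75. -89.] F [ 0.4 -0.3 -0.5] t 13.7
[1.79028207e+02 8.09365778e-03 9.00896033e+01] 33.89029702083207
```

```bash
python3 -m jog '[[-0.0015,0.0003,0.015,0,28],[-0.0015,0.0003,0.03,0,28],[-0.0015,0.0003,0.034,0,28],[-0.0015,0.0003,0.038,0,28],[-0.0015,0.0003,0.042,0,28],[-0.0015,0.0003,0.042,0,28],[-0.0015,0.0003,0.042,0,28]]'
python3 -c "
from h import *
go(477,58.8,60,90)"
```

```text
time: 14.35
tool_pos: [477.5, 58.8, 82.2]
tcp_rot: [179.0, 0.0, 90.1]
ft_force: [-1.4, -0.5, -2.7]
finger_gap: 33.9
rows [-0.     -0.0009  0.0221] turn 0.1 yaw 90.1 pos [477.5  58.8  82.2] q [  1.  -5. 114.  -0.  70. -89.] F [-1.4 -0.5 -2.7] t 14.3
```

```bash
python3 -m jog '[[0,-0.0007,0.003,0,28],[0,-0.0007,0.006,0,28],[0,-0.0007,0.008,0,28],[0,-0.0007,0.01,0,28],[0,-0.0007,0.012,0,28],[0,-0.0007,0.012,0,28]]'
python3 -c "
from h import *
go(477,58.8,60,90);print(r.sense()['wrist_torque'])"
```

```text
time: 14.95
tool_pos: [476.8, 58.8, 69.8]
tcp_rot: [179.0, 0.0, 90.1]
ft_force: [0.5, 0.3, -1.5]
finger_gap: 34.0
rows [-0.     -0.      0.0098] turn 0.1 yaw 90.1 pos [476.8  58.8  69.8] q [  1.  -4. 114.  -0.  68. -89.] F [ 0.5  0.3 -1.5] t 14.9
[ 0.01611329 -0.01650877 -0.01026108]
```

```bash
python3 -m jog '[[0,0,0.002,0,28],[0,0,0.004,0,28],[0,0,0.006,0,28],[0,0,0.008,0,28],[0,0,0.01,0,28],[0,0,0.01,0,28]]'
python3 -c "
from h import *
go(477,58.8,60,90);print(r.sense()['wrist_torque'])"
```

```text
time: 15.55
tool_pos: [476.8, 58.9, 59.4]
tcp_rot: [179.1, -0.0, 90.1]
ft_force: [0.1, -0.7, -0.9]
finger_gap: 33.9
rows [-0.0001  0.0002 -0.0006] turn 0.1 yaw 90.1 pos [476.8  58.9  59.4] q [  1.  -3. 115.  -0.  67. -89.] F [ 0.1 -0.7 -0.9] t 15.6
[-0.00930549  0.00137934 -0.05263986]
```

```bash
python3 -m jog '[[0,0,0.005,0,28],[0,0,0.01,0,28],[0,0,0.015,0,28],[0,0,0.02,0,28],[0,0,0.024,0,28],[0,0,0.028,0,28],[0,0,0.03,0,28],[0,0,0.03,0,28]]'
python3 -m jog '[[0,0,0.001,0,28],[0,0,0.002,0,28],[0,0,0.003,0,28],[0,0,0.004,0,28],[0,0,0.004,0,28]]'
python3 -c "
from h import *
go(477,58.8,60,90);print(r.sense()['wrist_torque'])"
```

```text
time: 16.35
tool_pos: [477.0, 58.8, 29.0]
tcp_rot: [179.1, 0.0, 90.1]
ft_force: [-1.2, -0.6, -1.9]
finger_gap: 33.8
time: 16.85
tool_pos: [477.0, 58.8, 24.8]
tcp_rot: [179.1, 0.0, 90.1]
ft_force: [-1.7, -0.1, -2.2]
finger_gap: 33.8
rows [-0.      0.0005 -0.0352] turn 0.1 yaw 90.1 pos [477.   58.8  24.8] q [  1.   0. 116.  -0.  63. -89.] F [-1.7 -0.1 -2.2] t 16.9
[-0.12409207  0.35218595  0.04337252]
```

```bash
python3 -m jog '[[0,0,0.001,0,28],[0,0,0.001,0,28]]'
python3 -c "
from h import *
print(r.sense()['wrist_torque'])"
```

```text
time: 17.05
tool_pos: [477.1, 58.8, 24.8]
tcp_rot: [179.1, 0.0, 90.1]
ft_force: [-8.4, -0.7, 11.3]
finger_gap: 33.8
[-0.21770864  1.41233188 -0.03072879]
```

```bash
python3 -m jog '[[0,0,-0.0005,0,55],[0,0,-0.0005,0,55],[0,0,-0.0005,0,55],[0,0,-0.0005,0,55],[0,0,-0.05,0,55],[0,0,-0.1,0,55],[0,0,-0.15,0,62],[0,0,-0.15,0,62]]'
python3 -c "
from h import *
go(436,-218,175,90)"
```

```text
time: 17.85
tool_pos: [479.6, 59.0, 183.3]
tcp_rot: [178.3, -0.0, 90.1]
ft_force: [2.3, -0.5, -0.6]
finger_gap: 52.7
rows [-0.2769 -0.0443  0.007 ] turn 0.1 yaw 90.1 pos [479.6  59.  183.3] q [  1. -11. 108.  -0.  81. -89.] F [ 2.3 -0.5 -0.6] t 17.9
```

```bash
python3 -m jog '[[-0.277,-0.044,0.007,0,62],[-0.277,-0.044,0.007,0,62],[-0.277,-0.044,0.007,0,62],[-0.277,-0.044,0.007,0,62],[-0.277,-0.044,0.007,0,62],[-0.277,-0.044,0.007,0,62],[-0.277,-0.044,0.007,0,62],[-0.277,-0.044,0.007,0,62]]'
python3 - <<'E'
from h import *
for i in range(2): p,T,s=look("slv1",dict(sleeve_mid=12)); print(s["tool_pos"],s["tcp_rot"])
u,v=map(int,px(p,T,[436,-218,24]));print(u,v)
g=cv2.cvtColor(p["image"],cv2.COLOR_RGB2HSV);m=(g[...,1]<70).astype(np.uint8);m[:max(0,v-60)]=0;m[v+60:]=0;m[:,:u-60]=0;m[:,u+60:]=0
n,l,st,ce=cv2.connectedComponentsWithStats(m);print([ (st[i].tolist(),ce[i].round(1).tolist()) for i in range(1,n) if st[i,4]>100])
print([d for d in r.search_frame(p,"sleeve_mid")][:2])
cv2.imwrite("pics/slvc.png",np.hstack([cv2.resize(p["image"][max(0,v-60):v+60,u-60:u+60,::-1],(400,400),interpolation=2),cv2.resize(p["image"][:,:,::-1],(400,400))]))
E
```

```text
time: 18.65
tool_pos: [436.0, -218.5, 174.6]
tcp_rot: [178.4, -0.0, 90.0]
ft_force: [0.1, 1.1, -0.1]
finger_gap: 53.2
sleeve_mid 0.77 [256. 166.] [ 442.5 -215.    12. ]
[ 436.04452455 -218.48510881  174.62298465] [ 1.78350638e+02 -4.29070207e-02  8.99774731e+01]
sleeve_mid 0.58 [251. 166.] [ 443.4 -217.8   12. ]
[ 436.3893851  -217.23449774  174.70127999] [ 1.78350913e+02 -4.12883627e-02  9.01280069e+01]
251 161
[([230, 144, 41, 42, 978], [250.3, 165.4])]
[{'bbox': [233.8, 146.0, 271.4, 189.3], 'conf': 0.92}]
```

View pics/slvc.png

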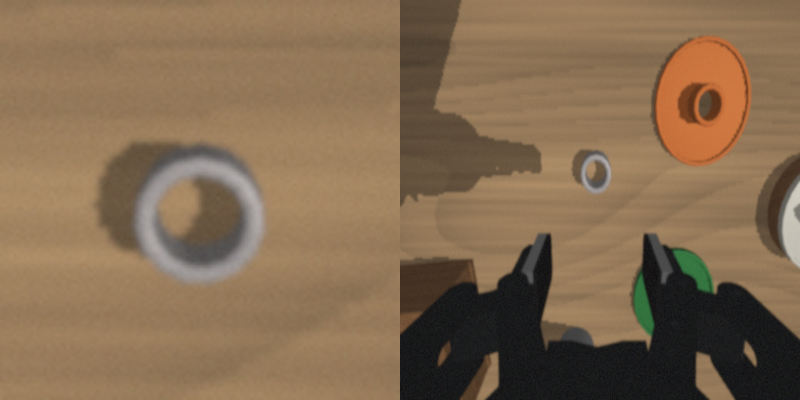

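```bash
python3 -c "
from h import *
go(441,-218.2,80,90)"
python3 -m jog '[[-0.001,0.005,0.04,0,62],[-0.001,0.004,0.075,0,62],[-0.001,0.003,0.095,0,62],[-0.001,0.002,0.095,0,62],[-0.001,0.002,0.095,0,62],[-0.001,0.002,0.095,0,62]]'
python3 - <<'E'
from h import *
for i in range(2): p,T,s=look("slv2",dict(sleeve_mid=12)); print(s["tool_pos"],s["tcp_rot"])
u,v=map(int,px(p,T,[441,-218.2,24]));print(u,v)
g=cv2.cvtColor(p["image"],cv2.COLOR_RGB2HSV);m=((g[...,1]<50)&(g[...,2]>120)).astype(np.uint8);m[:v-50]=0;m[v+50:]=0;m[:,:u-60]=0;m[:,u+60:]=0
n,l,st,ce=cv2.connectedComponentsWithStats(m)
for i in range(1,n):
    if st[i,4]>150:
        c=max(cv2.findContours((l==i).astype(np.uint8),0,1)[0],key=len);e=cv2.fitEllipse(cv2.convexHull(c));print(st[i],np.round(e[0],1),np.round(e[1],1),at(p,T,e[0],24)[:2])
go(441,-218.2,16,90)
E
```

```text
rows [-0.0013  0.0016  0.095 ] turn 0.2 yaw 90.2 pos [ 436.6 -217.   175. ] q [ -33.  -10.  108.    1.   80. -124.] F [ 0.1  0.2 -0.1] t 18.9
time: 19.5
tool_pos: [442.7, -218.4, 82.0]
tcp_rot: [178.2, 0.1, 90.2]
ft_force: [1.4, 0.5, -0.3]
finger_gap: 53.4
sleeve_mid 0.94 [250. 187.] [ 441.2 -219.7   12. ]
[ 442.65690386 -218.41609907   82.01074335] [1.78188932e+02 7.77151921e-02 9.02302223e+01]
sleeve_mid 0.96 [253. 187.] [ 441.3 -218.1   12. ]
[ 442.67259272 -218.601691     82.01541348] [1.78173462e+02 8.81447078e-02 9.02114923e+01]
252 192
[233 166  47  52 776] [253.  191.5] [51.9 55.7] [ 440.23807693 -218.1698534 ]
rows [ 0.0003 -0.0033  0.0654] turn 0.2 yaw 90.2 pos [ 442.3 -218.5   81.5] q [ -33.   -3.  113.    1.   69. -123.] F [ 0.7 -0.1 -0.1] t 19.7
```

```bash
python3 -c "
from h import *
go(440,-218.2,8,90)"
python3 -m jog '[[0,-0.004,0.03,0,62],[0,-0.0045,0.05,0,62],[0,-0.0045,0.065,0,62],[0,-0.0045,0.073,0,62],[0,-0.0045,0.073,0,62],[0,-0.0045,0.073,0,62]]'
python3 -c "
from h import *
go(440,-218.2,8,90)"
```

```text
rows [ 0.0003 -0.0046  0.0733] turn 0.2 yaw 90.2 pos [ 442.3 -218.5   81.5] q [ -33.   -3.  113.    1.   69. -123.] F [ 0.7 -0.1 -0.1] t 19.7
time: 20.3
tool_pos: [440.5, -218.9, 9.1]
tcp_rot: [178.2, 0.1, 90.2]
ft_force: [-1.2, 0.8, 0.4]
finger_gap: 52.8
rows [ 0.0007 -0.0005  0.0011] turn 0.2 yaw 90.2 pos [ 440.5 -218.9    9.1] q [ -33.    3.  115.    1.   61. -124.] F [-1.2  0.8  0.4] t 20.3
```

Now I'll grip the sleeve and lift it.

```bash
python3 -m jog '[[0.0005,-0.0005,0.001,0,28],[0.0005,-0.0005,0.001,0,28],[0.0005,-0.0005,0.001,0,28],[0.0005,-0.0005,0.001,0,28],[0.0005,-0.0005,0.001,0,28],[0.0005,-0.0005,0.001,0,28]]' 40
python3 -c "
from h import *
go(440,-218.2,8,90)"
python3 -m jog '[[0,0,-0.02,0,28],[0,0,-0.06,0,28],[0,0,-0.1,0,28],[0,0,-0.13,0,28],[0,0,-0.13,0,28],[0,0,-0.13,0,28]]' 40
python3 -c "
from h import *
go(476.7,58.8,130,90);print(r.sense()['finger_gap'],r.sense()['tcp_rot'])"
```

```text
time: 20.9
tool_pos: [441.1, -219.0, 9.6]
tcp_rot: [178.1, 0.2, 90.2]
ft_force: [-1.1, 1.2, 6.2]
finger_gap: 34.4
rows [ 0.0008 -0.0011  0.0016] turn 0.2 yaw 90.2 pos [ 441.1 -219.     9.6] q [ -33.    3.  115.    1.   60. -124.] F [-1.1  1.2  6.2] t 20.9
time: 21.5
tool_pos: [437.3, -219.1, 140.6]
tcp_rot: [177.9, 0.2, 90.2]
ft_force: [-0.3, 0.1, -1.7]
finger_gap: 33.9
rows [0.2778 0.04   0.0109] turn 0.2 yaw 90.2 pos [ 437.3 -219.1  140.6] q [ -33.   -8.  111.    1.   76. -124.] F [-0.3  0.1 -1.7] t 21.5
33.92827476765914 [177.93545544   0.24479069  90.2041565 ]
```

Run:
```python
from h import *
for i in range(2): p,T,s=look("slv3",dict(sleeve_mid=12))
M=np.array(p["tool_from_camera"])
for y in(-5,0,5): print(y,px(p,M,[0,y,-2.4]))
print(px(p,M,[0,0,-14.4]),px(p,M,[0,0,9.6]))
print([d for d in r.search_frame(p,"sleeve_mid")][:2])
cv2.imwrite("pics/slv3c.png",cv2.resize(p["image"][160:320,150:360,::-1],None,fx=3.5,fy=3.5,interpolation=2))
```

```text
sleeve_mid 0.84 [250. 241.] [ 505.9 -221.4   12. ]
sleeve_mid 0.72 [254. 240.] [ 501.4 -216.6   12. ]
-5 [252.15690361 227.92805648]
0 [252.16821982 238.06024586]
5 [252.17934289 248.01950694]
[252.17786675 250.00624085] [252.15994083 227.80820436]
[{'bbox': [213.7, 199.6, 294.9, 287.2], 'conf': 0.97}]
```

View pics/slv3c.png

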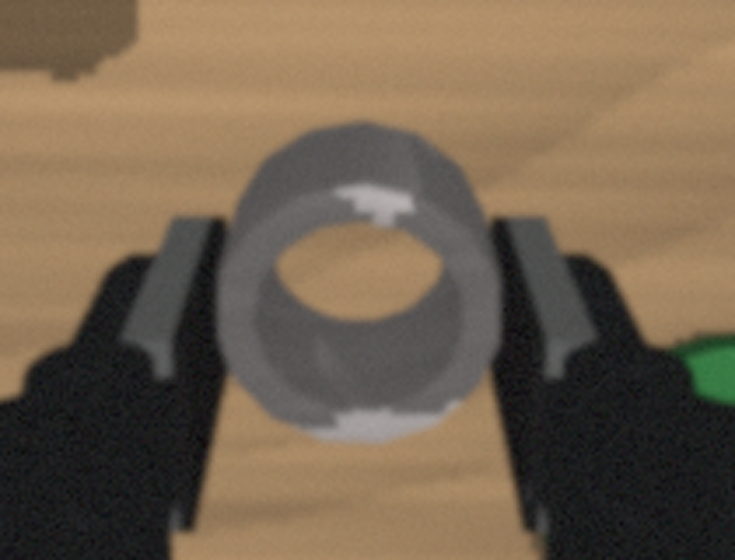

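```bash
python3 -m jog '[[0.278,0.04,0.01,0,28],[0.278,0.04,0.01,0,28],[0.278,0.04,0.01,0,28],[0.278,0.04,0.01,0,28],[0.278,0.04,0.01,0,28],[0.278,0.04,0.01,0,28],[0.278,0.04,0.01,0,28],[0.278,0.04,0.01,0,28]]'
python3 -c "
from h import *
go(476.8,58.8,88,90);print(r.sense()['finger_gap'],r.sense()['tcp_rot'])"
```

```text
time: 22.55
tool_pos: [474.3, 60.7, 127.8]
tcp_rot: [178.3, 0.1, 90.3]
ft_force: [0.5, -1.0, -1.2]
finger_gap: 34.1
rows [-0.0019  0.0013  0.0398] turn 0.3 yaw 90.3 pos [474.3  60.7 127.8] q [  1.  -9. 113.  -0.  75. -89.] F [ 0.5 -1.  -1.2] t 22.6
34.10433446616609 [1.78316355e+02 9.04018904e-02 9.03404003e+01]
```

```bash
python3 -m jog '[[-0.002,0.001,0.01,0,28],[-0.002,0.001,0.02,0,28],[-0.002,0.0012,0.028,0,28],[-0.002,0.0012,0.034,0,28],[-0.002,0.0012,0.039,0,28],[-0.002,0.0012,0.039,0,28],[-0.002,0.0012,0.039,0,28]]'
python3 -c "
from h import *
go(476.8,58.8,80,90);print(r.sense()['finger_gap'],r.sense()['tcp_rot'])"
```

```text
time: 23.25
tool_pos: [476.8, 58.6, 88.9]
tcp_rot: [178.3, 0.1, 90.3]
ft_force: [0.7, -0.5, -0.4]
finger_gap: 33.7
rows [ 0.0002 -0.0002  0.0089] turn 0.3 yaw 90.3 pos [476.8  58.6  88.9] q [  1.  -6. 114.  -0.  70. -89.] F [ 0.7 -0.5 -0.4] t 23.2
33.71063692453 [1.78316266e+02 9.13223075e-02 9.03305630e+01]
```

```bash
python3 -m jog '[[0,0,0.004,0,28],[0,0,0.008,0,28],[0,-0.0003,0.01,0,28],[0,-0.0003,0.012,0,28],[0,-0.0004,0.014,0,28],[0,-0.0005,0.016,0,28],[0,-0.0005,0.018,0,28],[0,-0.0005,0.018,0,28]]'
python3 -c "
from h import *
go(476.8,58.8,57,90);print(r.sense()['finger_gap'],r.sense()['wrist_torque'])"
```

```text
time: 24.05
tool_pos: [476.6, 58.6, 70.6]
tcp_rot: [178.3, 0.1, 90.3]
ft_force: [0.7, -0.2, -0.5]
finger_gap: 34.0
rows [ 0.0003 -0.0002  0.0136] turn 0.3 yaw 90.3 pos [476.6  58.6  70.6] q [  1.  -5. 115.  -0.  68. -89.] F [ 0.7 -0.2 -0.5] t 24.1
34.03995492871194 [-0.00691714 -0.0523282  -0.0074664 ]
```

```bash
python3 -m jog '[[0,-0.0002,0.004,0,28],[0,-0.0003,0.008,0,28],[0,-0.0003,0.01,0,28],[0,-0.0004,0.012,0,28],[0,-0.0004,0.013,0,28],[0,-0.0004,0.013,0,28]]'
python3 -m jog '[[0,0,0.0007,0,28],[0,0,0.0014,0,28],[0,0,0.0014,0,28]]'
python3 -c "
from h import *
go(476.8,58.8,57,90);print(r.sense()['finger_gap'],r.sense()['wrist_torque'])"
```

```text
time: 24.65
tool_pos: [476.6, 58.5, 57.4]
tcp_rot: [178.3, 0.1, 90.3]
ft_force: [0.5, -0.3, -0.9]
finger_gap: 34.2
time: 24.95
tool_pos: [476.6, 58.5, 56.0]
tcp_rot: [178.3, 0.1, 90.3]
ft_force: [1.2, 0.2, -1.2]
finger_gap: 34.3
rows [ 0.0003  0.0002 -0.001 ] turn 0.3 yaw 90.3 pos [476.6  58.5  56. ] q [  1.  -3. 116.  -0.  66. -89.] F [ 1.2  0.2 -1.2] t 24.9
34.316804285503316 [ 0.00095115 -0.02131219  0.00506331]
```

```bash
python3 -m jog '[[0,0,0.0008,0,28],[0,0,0.0015,0,28],[0,0,0.0015,0,28]]'
python3 -c "
from h import *
go(476.8,58.8,57,90);print(r.sense()['finger_gap'],r.sense()['wrist_torque'])"
```

```text
time: 25.25
tool_pos: [476.8, 58.5, 55.5]
tcp_rot: [178.3, 0.1, 90.3]
ft_force: [-6.7, -0.8, 11.5]
finger_gap: 34.1
rows [ 0.0003  0.0001 -0.0015] turn 0.3 yaw 90.3 pos [476.8  58.5  55.5] q [  1.  -3. 116.  -0.  66. -89.] F [-6.7 -0.8 11.5] t 25.2
34.1328570191838 [-0.01975371  0.98735021 -0.03711141]
```

```bash
python3 -m jog '[[0,0,-0.0005,0,55],[0,0,-0.0005,0,55],[0,0,-0.0005,0,55],[0,0,-0.0005,0,55],[0,0,-0.03,0,55],[0,0,-0.07,0,55],[0,0,-0.11,0,62],[0,0,-0.11,0,62]]'
python3 -c "
from h import *
go(445,240,175,90)"
```

```text
time: 26.05
tool_pos: [477.3, 58.8, 172.1]
tcp_rot: [177.8, 0.1, 90.3]
ft_force: [0.7, -0.2, 0.2]
finger_gap: 52.7
rows [ 0.1814 -0.0311 -0.0044] turn 0.3 yaw 90.3 pos [477.3  58.8 172.1] q [  1. -12. 110.  -0.  79. -89.] F [ 0.7 -0.2  0.2] t 26.1
```

```bash
python3 -m jog '[[0.181,-0.031,-0.004,0,62],[0.181,-0.031,-0.004,0,62],[0.181,-0.031,-0.004,0,62],[0.181,-0.031,-0.004,0,62],[0.181,-0.031,-0.004,0,62],[0.181,-0.031,-0.004,0,62],[0.181,-0.031,-0.004,0,62]]'
python3 - <<'E'
from h import *
for i in range(2): p,T,s=look("cap1",dict(cap_mid=14,socket=0)); print(s["tool_pos"],s["tcp_rot"])
print([d for d in r.search_frame(p,"cap_mid")][:2])
go(445,240,175,90)
E
```

```text
time: 26.75
tool_pos: [445.0, 238.8, 173.9]
tcp_rot: [177.8, 0.1, 90.3]
ft_force: [-0.5, -1.0, -0.1]
finger_gap: 52.7
cap_mid 0.56 [256. 171.] [457.6 242.6  14. ]
socket 0.94 [254. 170.] [459.9 240.8   0. ]
[445.04029544 238.7667607  173.89740852] [1.77801306e+02 1.32119491e-01 9.03168795e+01]
cap_mid 0.8 [255. 171.] [458.3 240.8  14. ]
socket 0.97 [255. 168.] [458.4 240.7   0. ]
[445.39949135 238.52303341 174.36211248] [1.77766492e+02 1.01225479e-01 9.02401638e+01]
[{'bbox': [237.4, 149.1, 273.1, 196.2], 'conf': 0.61}]
rows [ 0.001  -0.0004 -0.0004] turn 0.3 yaw 90.3 pos [445.4 239.  174.6] q [ 23.  -7. 106.  -1.  79. -67.] F [-0.3 -0.1  0.3] t 27.1
```

```bash
python3 -m jog '[[0.001,0.011,0.04,0,62],[0.001,0.009,0.075,0,62],[0.001,0.009,0.075,0,62],[0.001,0.009,0.075,0,62],[0.001,0.009,0.075,0,62]]'
python3 - <<'E'
from h import *
for i in range(2): p,T,s=look("cap2",dict(cap_mid=14,socket=0)); print(s["tool_pos"],s["tcp_rot"])
u,v=map(int,px(p,T,[457,240,28]));print("crop org",u-55,v-45, px(p,T,[457,240,28]),px(p,T,[467,240,28]),px(p,T,[457,250,28]))
cv2.imwrite("pics/cap2c.png",cv2.resize(p["image"][v-45:v+45,u-55:u+55,::-1],None,fx=6,fy=6,interpolation=2))
E
```

```text
time: 27.6
tool_pos: [458.6, 240.5, 102.3]
tcp_rot: [177.6, 0.0, 90.3]
ft_force: [0.4, 0.6, 0.2]
finger_gap: 53.0
socket 0.76 [250. 177.] [460.3 238.9   0. ]
[458.57414439 240.50840371 102.31949107] [1.77590446e+02 1.93459507e-02 9.02736565e+01]
cap_mid 0.79 [253. 181.] [459.4 241.3  14. ]
socket 0.57 [253. 174.] [457.7 241.    0. ]
[458.61859608 240.5823114  102.232526  ] [1.77560709e+02 8.62137911e-03 9.02789672e+01]
crop org 196 138 [251.29919013 183.98718564] [251.25462755 197.84310168] [266.04329221 184.04036572]
```

View pics/cap2c.png

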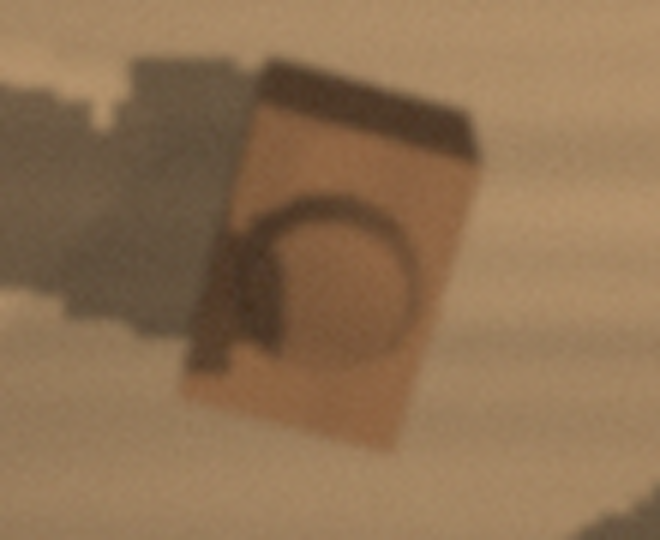

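The crop shows the cap's top face centred at full-image pixel (251,185), with its long side 15.5° off the tool y axis. I'll turn by that amount and descend.

```bash
python3 -c "
from h import *
go(456.8,239.7,17,74.8)"
python3 -m jog '[[-0.001,-0.003,0.02,8,62],[-0.001,-0.0035,0.04,15.5,62],[-0.001,-0.004,0.055,15.5,62],[-0.001,-0.005,0.07,15.5,62],[-0.001,-0.005,0.08,15.5,62],[-0.001,-0.0052,0.085,15.5,62],[-0.001,-0.0052,0.085,15.5,62]]'
python3 -c "
from h import *
go(456.8,239.7,17,74.8);print(r.sense()['tcp_rot'])"
```

```text
rows [-0.0005 -0.0045  0.084 ] turn 15.5 yaw 90.3 pos [457.9 240.3 101.1] q [ 23.  -1. 109.  -1.  71. -67.] F [ 0.2 -0.3 -0.1] t 27.9
time: 28.6
tool_pos: [455.8, 239.1, 15.5]
tcp_rot: [177.8, -0.5, 74.8]
ft_force: [0.4, 1.0, 0.4]
finger_gap: 52.8
rows [ 0.0009  0.0008 -0.0014] turn -0.0 yaw 74.8 pos [455.8 239.1  15.5] q [ 23.   5. 112.  -1.  61. -52.] F [0.4 1.  0.4] t 28.6
[177.77232349  -0.54699965  74.79477096]
```

```bash
python3 -m jog '[[0.001,0.001,0,0,18],[0.001,0.001,0,0,18],[0.001,0.001,0,0,18],[0.001,0.001,0,0,18],[0.001,0.001,0,0,18],[0.001,0.001,0,0,18]]' 40
python3 -m jog '[[0,0,-0.01,0,18],[0,0,-0.04,0,18],[0,0,-0.08,0,18],[0,0,-0.12,0,18],[0,0,-0.13,0,18],[0,0,-0.13,0,18]]' 40
python3 - <<'E'
from h import *
for i in range(3): p,T,s=look("cap3",dict(cap_mid=14))
M=np.array(p["tool_from_camera"])
u,v=px(p,M,[0,0,2]);print(u,v,px(p,M,[0,5,2]))
print([d for d in r.search_frame(p,"cap_mid")][:2])
go(476.7,58.8,140,120);print(r.sense()['tcp_rot'])
E
```

```text
time: 29.2
tool_pos: [458.1, 240.2, 16.7]
tcp_rot: [177.7, -0.6, 74.8]
ft_force: [0.5, -0.2, 6.5]
finger_gap: 25.1
time: 29.8
tool_pos: [454.1, 240.9, 149.5]
tcp_rot: [177.4, -0.8, 74.8]
ft_force: [0.3, 0.3, -0.8]
finger_gap: 24.9
cap_mid 0.96 [254. 234.] [519.7 227.1  14. ]
cap_mid 0.83 [252. 233.] [513.3 225.3  14. ]
cap_mid 0.68 [253. 232.] [510.6 226.   14. ]
251.1369082796682 234.27380439523756 [251.15628794 243.99552423]
[]
rows [-0.1681  0.0714  0.0061] turn -45.2 yaw 74.8 pos [451.7 239.8 144.9] q [ 23.  -5. 107.  -1.  76. -52.] F [-0.4 -1.1 -0.9] t 30.1
[177.80151589  -0.52277352  74.79249664]
```

```bash
python3 -m jog '[[-0.168,0.071,0.0,-42,18],[-0.168,0.071,0.0,-42,18],[-0.168,0.071,0.0,-42,18],[-0.168,0.071,0.0,-42,18],[-0.168,0.071,0.0,-42,18],[-0.168,0.071,0.0,-42,18],[-0.168,0.071,0.0,-42,18],[-0.168,0.071,0.0,-42,18]]'
python3 -c "
from h import *
go(476.5,58.8,104,117);print(r.sense()['tcp_rot'],r.sense()['finger_gap'])"
```

```text
time: 30.95
tool_pos: [475.8, 59.2, 145.5]
tcp_rot: [178.1, 1.0, 116.6]
ft_force: [-0.1, -0.2, -0.2]
finger_gap: 25.0
rows [ 0.0001 -0.0009  0.0415] turn -0.4 yaw 116.6 pos [475.8  59.2 145.5] q [   1.  -10.  112.   -0.   76. -116.] F [-0.1 -0.2 -0.2] t 30.9
[178.06356173   1.049822   116.63784032] 25.015516891383278
```

```bash
python3 -m jog '[[0,-0.0005,0.01,0,18],[0,-0.0008,0.02,0,18],[0,-0.001,0.03,0,18],[0,-0.001,0.038,0,18],[0,-0.001,0.042,0,18],[0,-0.001,0.042,0,18]]'
python3 -m jog '[[0,0,0.0008,0,18],[0,0,0.0014,0,18],[0,0,0.0014,0,18]]'
python3 -c "
from h import *
go(476.5,58.8,100.7,117);print(r.sense()['tcp_rot'],r.sense()['finger_gap'])"
```

```text
time: 31.55
tool_pos: [475.8, 58.7, 102.5]
tcp_rot: [178.2, 1.0, 116.6]
ft_force: [-0.7, -0.5, 0.3]
finger_gap: 24.6
time: 31.85
tool_pos: [476.1, 58.7, 101.4]
tcp_rot: [178.1, 1.0, 116.6]
ft_force: [0.0, -0.1, 0.2]
finger_gap: 25.2
rows [-0.      0.0004  0.0007] turn -0.4 yaw 116.6 pos [476.1  58.7 101.4] q [   1.   -8.  114.   -0.   71. -116.] F [ 0.  -0.1  0.2] t 31.9
[178.12283018   1.02011872 116.63319645] 25.174657233361717
```

```bash
python3 -m jog '[[0,0.0002,0.0006,0,18],[0,0.0002,0.001,0,18],[0,0.0002,0.001,0,18]]'
python3 -c "
from h import *
go(476.5,58.8,100.7,117);print(r.sense()['wrist_torque'],r.sense()['finger_gap'])"
```

```text
time: 32.15
tool_pos: [476.6, 58.8, 100.7]
tcp_rot: [178.1, 1.0, 116.6]
ft_force: [-0.6, 0.3, 0.9]
finger_gap: 24.6
rows [ 0.0001 -0.0001 -0.    ] turn -0.4 yaw 116.6 pos [476.6  58.8 100.7] q [   1.   -7.  114.   -0.   71. -116.] F [-0.6  0.3  0.9] t 32.1
[ 0.02645895 -0.03435062  0.00309612] 24.58325068219132
```

Near contact. I'll go down a little more until I feel it.

```bash
python3 -m jog '[[0,0,0.0005,0,18],[0,0,0.001,0,18],[0,0,0.001,0,18]]'
python3 -c "
from h import *
go(476.5,58.8,100.7,117);print(r.sense()['wrist_torque'],r.sense()['finger_gap'])"
```

```text
time: 32.45
tool_pos: [477.1, 58.8, 100.3]
tcp_rot: [178.0, 1.1, 116.6]
ft_force: [-1.6, -0.7, 4.9]
finger_gap: 25.4
rows [ 0.0003 -0.0005 -0.0004] turn -0.4 yaw 116.6 pos [477.1  58.8 100.3] q [   1.   -7.  114.   -0.   71. -116.] F [-1.6 -0.7  4.9] t 32.5
[ 0.03872366  0.28993587 -0.0184763 ] 25.37296424359382
```

```bash
python3 -m jog '[[0,-0.0004,0.0008,-1.5,18],[0,-0.0004,0.0008,-3,18],[0,-0.0004,0.0008,-4.5,18],[0,-0.0004,0.0008,-6,18]]'
python3 -c "
from h import *
go(476.5,58.8,100.7,117);print(r.sense()['wrist_torque'],r.sense()['finger_gap'])"
python3 -m jog '[[0,-0.0002,0.001,-1.5,18],[0,-0.0002,0.001,-3,18],[0,-0.0002,0.001,-4.5,18],[0,-0.0002,0.001,-4.5,18]]'
python3 -c "
from h import *
go(476.5,58.8,100.7,117);print(r.sense()['wrist_torque'],r.sense()['finger_gap'])"
```

```text
time: 32.85
tool_pos: [477.5, 58.6, 100.1]
tcp_rot: [178.1, 1.3, 122.7]
ft_force: [1.7, -0.0, 5.4]
finger_gap: 25.0
rows [ 0.0007 -0.0007 -0.0006] turn 5.7 yaw 122.7 pos [477.5  58.6 100.1] q [   1.   -7.  114.   -0.   71. -122.] F [ 1.7 -0.   5.4] t 32.9
[ 0.04877868 -0.24220119 -0.04252323] 25.038579709855203
time: 33.25
tool_pos: [477.2, 58.7, 98.9]
tcp_rot: [178.2, 1.4, 127.3]
ft_force: [0.9, 1.5, 0.1]
finger_gap: 24.4
rows [ 0.0004 -0.0004 -0.0018] turn 10.3 yaw 127.3 pos [477.2  58.7  98.9] q [   1.   -7.  114.   -0.   71. -126.] F [0.9 1.5 0.1] t 33.2
[ 0.33095469 -0.237722   -0.02605918] 24.41005922952118
```

The force fell to zero and the cap sank at about 37°, so it is dropping over the tongue.

```bash
python3 -m jog '[[0,-0.0002,0.001,-0.5,18],[0,-0.0003,0.002,-0.5,18],[0,-0.0003,0.003,-0.5,18],[0,-0.0003,0.004,-0.5,18],[0,-0.0003,0.004,-0.5,18]]'
python3 -c "
from h import *
go(476.5,58.8,87,117);print(r.sense()['wrist_torque'],r.sense()['finger_gap'])"
```

```text
time: 33.75
tool_pos: [477.2, 58.7, 94.8]
tcp_rot: [178.2, 1.4, 127.8]
ft_force: [3.3, 2.6, -0.9]
finger_gap: 25.0
rows [ 0.0007 -0.0007  0.0077] turn 10.8 yaw 127.8 pos [477.2  58.7  94.8] q [   1.   -7.  115.   -0.   70. -127.] F [ 3.3  2.6 -0.9] t 33.8
[ 0.59693076 -0.50367316  0.03345557] 24.972781522875557
```

```bash
python3 -m jog '[[0,0.0004,0.001,0,18],[0,0.0005,0.002,0,18],[0,0.0005,0.003,0,18],[0,0.0005,0.004,0,18],[0,0.0005,0.005,0,18],[0,0.0005,0.005,0,18]]'
python3 -c "
from h import *
go(476.5,58.8,87,117);print(r.sense()['wrist_torque'],r.sense()['finger_gap'])"
```

```text
time: 34.35
tool_pos: [477.4, 58.9, 89.3]
tcp_rot: [178.2, 1.4, 127.8]
ft_force: [-0.6, 0.1, -0.8]
finger_gap: 25.1
rows [ 0.0005 -0.0008  0.0023] turn 10.8 yaw 127.8 pos [477.4  58.9  89.3] q [   1.   -7.  115.   -0.   70. -127.] F [-0.6  0.1 -0.8] t 34.4
[ 0.17582644  0.01333491 -0.04674148] 25.059704450652518
```

```bash
python3 -m jog '[[0,0.0001,0.0008,0,18],[0,0.0001,0.0016,0,18],[0,0.0001,0.0022,0,18],[0,0.0001,0.0022,0,18]]'
python3 -m jog '[[0,0,0.0005,0,18],[0,0,0.001,0,18],[0,0,0.001,0,18]]'
python3 -c "
from h import *
go(476.5,58.8,87,117);print(r.sense()['wrist_torque'],r.sense()['finger_gap'])"
```

```text
time: 34.75
tool_pos: [477.5, 58.9, 87.1]
tcp_rot: [178.3, 1.4, 127.8]
ft_force: [-0.5, 0.9, -0.5]
finger_gap: 25.0
time: 35.05
tool_pos: [477.7, 59.0, 86.9]
tcp_rot: [178.2, 1.4, 127.8]
ft_force: [-4.2, 0.2, 8.3]
finger_gap: 25.1
rows [ 0.0006 -0.001  -0.0001] turn 10.8 yaw 127.8 pos [477.7  59.   86.9] q [   1.   -6.  115.   -0.   69. -127.] F [-4.2  0.2  8.3] t 35.0
[0.20912913 0.80787511 0.02747602] 25.056938329982955
```

```bash
python3 -m jog '[[0,-0.0002,-0.0005,0,24],[0,-0.0002,-0.0005,0,32],[0,-0.0002,-0.0005,0,45],[0,-0.0002,-0.0005,0,55],[0,-0.0002,-0.0005,0,62],[0,-0.0002,-0.0005,0,62],[0,0,-0.02,0,62],[0,0,-0.05,0,62]]'
python3 -m jog '[[0,0,-0.06,0,62],[0,0,-0.09,0,62],[0,0,-0.09,0,62],[0,0,-0.09,0,62]]'
python3 - <<'E'
from h import *
p,T,s=look("fin",dict(cap_mid=84,sleeve_mid=58,tray_mid=33,socket=70)); 
for n in("top","scene"):
    p=r.snapshot(n);T=cam(p);save(p,n+"F");print(n)
    for k,z in dict(cap_mid=84,sleeve_mid=58,tray_mid=33).items():
        for d in r.pinpoint(p,k)[:3]:
            if d["conf"]>.3: print(k,round(d["conf"],2),np.round(d["uv"]),np.round(at(p,T,d["uv"],z)),"expect px",px(p,T,[476.5,58.8,z]).round())
go(476.5,58.8,112,127.8)
E
```

```text
time: 35.85
tool_pos: [473.8, 59.0, 135.1]
tcp_rot: [178.5, 1.2, 127.8]
ft_force: [-0.2, -0.3, 0.0]
finger_gap: 53.2
time: 36.25
tool_pos: [471.5, 59.0, 226.3]
tcp_rot: [178.3, 1.3, 127.8]
ft_force: [-0.9, -0.9, -1.1]
finger_gap: 53.3
cap_mid 0.76 [252. 172.] [479.7  60.   84. ]
sleeve_mid 0.7 [256. 165.] [478.1  61.7  58. ]
sleeve_mid 0.68 [251. 166.] [481.1  58.8  58. ]
tray_mid 0.72 [ 74. 134.] [ 571.5 -101.3   33. ]
socket 0.7 [254. 167.] [478.4  59.8  70. ]
top
sleeve_mid 0.48 [369. 182.] [ 603. -448.   58.] expect px [233. 217.]
tray_mid 0.96 [151. 158.] [703. 371.  33.] expect px [233. 217.]
tray_mid 0.63 [275. 245.] [374. -96.  33.] expect px [233. 217.]
scene
cap_mid 0.68 [301. 214.] [532. 127.  84.] expect px [303. 194.]
cap_mid 0.45 [308. 194.] [468.  69.  84.] expect px [303. 194.]
tray_mid 0.87 [298. 173.] [398. -79.  33.] expect px [302. 205.]
tray_mid 0.86 [302. 206.] [479.  60.  33.] expect px [302. 205.]
tray_mid 0.85 [300. 327.] [721. 398.  33.] expect px [302. 205.]
rows [-0.0013  0.0015  0.1131] turn -0.0 yaw 127.8 pos [470.7  59.  225. ] q [   1.  -14.  107.   -0.   85. -127.] F [0.5 0.1 0.7] t 36.9
```

```bash
cat > chk.py <<'E'
from h import *
s=r.sense(); print(np.round(s["tool_pos"],1),np.round(s["ft_force"],1)); raise SystemExit(int(s["ft_force"][2]>2.5))
E
python3 -m jog '[[-0.001,0.0015,0.05,0,0],[-0.001,0.0025,0.07,0,0],[-0.001,0.0025,0.09,0,0],[-0.001,0.003,0.09,0,0],[-0.001,0.003,0.09,0,0],[-0.001,0.003,0.09,0,0]]' 
python3 chk.py && python3 -m jog '[[0,0,0.003,0,0],[0,0,0.005,0,0],[0,0,0.005,0,0]]' >/dev/null && python3 chk.py && python3 -m jog '[[0,0,0.002,0,0],[0,0,0.004,0,0],[0,0,0.004,0,0]]' >/dev/null && python3 chk.py && for i in 1; do python3 -m jog '[[0,0,0.001,0,0],[0,0,0.0015,0,0]]' >/dev/null; done && python3 chk.py && python3 -m jog '[[0,0,0.001,0,0],[0,0,0.0015,0,0]]' >/dev/null && python3 chk.py && python3 -m jog '[[0,0,0.001,0,0],[0,0,0.0015,0,0]]' >/dev/null && python3 chk.py && python3 -m jog '[[0,0,0.001,0,0],[0,0,0.0015,0,0]]' >/dev/null && python3 chk.py
python3 -c "
from h import *
go(476.5,58.8,110,127.8)"
```

```text
time: 37.5
tool_pos: [477.8, 60.0, 136.8]
tcp_rot: [178.4, 1.3, 127.8]
ft_force: [-0.1, 0.3, 1.1]
finger_gap: -0.2
[477.8  60.  136.8] [-0.1  0.3  1.1]
[478.1  60.  132.1] [ 0.1  0.3 -0.3]
[478.   60.  127.6] [ 0.3 -0.4 -0.6]
[477.9  60.  125.9] [ 0.5 -0.1  0.4]
[477.9  60.  124.3] [-0.2  0.9  0.5]
[477.9  60.  122.6] [ 0.3 -0.4  0.1]
[477.9  60.  121. ] [ 0.8 -0.2 -0.2]
rows [ 0.0002 -0.0022  0.011 ] turn -0.0 yaw 127.8 pos [477.9  60.  121. ] q [   1.   -9.  113.   -0.   73. -127.] F [ 0.8 -0.2 -0.2] t 38.9
```

```bash
python3 -m jog '[[0,-0.001,0.001,0,0],[0,-0.001,0.002,0,0]]' >/dev/null && python3 chk.py && python3 -m jog '[[0,0,0.001,0,0],[0,0,0.0015,0,0]]' >/dev/null && python3 chk.py && python3 -m jog '[[0,0,0.001,0,0],[0,0,0.0015,0,0]]' >/dev/null && python3 chk.py && python3 -m jog '[[0,0,0.001,0,0],[0,0,0.0015,0,0]]' >/dev/null && python3 chk.py && python3 -m jog '[[0,0,0.001,0,0],[0,0,0.0015,0,0]]' >/dev/null && python3 chk.py && python3 -m jog '[[0,0,0.001,0,0],[0,0,0.0015,0,0]]' >/dev/null && python3 chk.py && python3 -m jog '[[0,0,0.001,0,0],[0,0,0.0015,0,0]]' >/dev/null && python3 chk.py && python3 -m jog '[[0,0,0.001,0,0],[0,0,0.0015,0,0]]' >/dev/null && python3 chk.py
python3 -c "
from h import *
go(476.5,58.8,110,127.8)"
```

```text
[477.1  59.3 118.9] [ 0.2  0.  -0.3]
[477.1  59.3 117.2] [-0.2 -0.9  0.1]
[477.1  59.3 115.6] [0.  0.3 0.2]
[477.1  59.3 113.9] [-0.7 -0.7 -0.4]
[477.1  59.3 112.3] [ 0.4 -0.3 -0.4]
[477.   59.3 110.6] [-0.1 -0.2 -0. ]
[477.1  59.3 109. ] [-0.6 -0.7 -0.5]
[477.   59.3 107.4] [-0.5 -0.5  0.8]
rows [-0.0001 -0.0007 -0.0026] turn -0.0 yaw 127.8 pos [477.   59.3 107.4] q [   1.   -8.  114.   -0.   72. -127.] F [-0.5 -0.5  0.8] t 40.5
```

```bash
python3 -m jog '[[0,0,0.0005,0,0],[0,0,0.001,0,0]]' >/dev/null && python3 chk.py && python3 -m jog '[[0,0,0.0005,0,0],[0,0,0.001,0,0]]' >/dev/null && python3 chk.py && python3 -m jog '[[0,0,0.0005,0,0],[0,0,0.001,0,0]]' >/dev/null && python3 chk.py && python3 -m jog '[[0,0,0.0005,0,0],[0,0,0.001,0,0]]' >/dev/null && python3 chk.py && python3 -m jog '[[0,0,0.0005,0,0],[0,0,0.001,0,0]]' >/dev/null && python3 chk.py && python3 -m jog '[[0,0,0.0005,0,0],[0,0,0.001,0,0]]' >/dev/null && python3 chk.py && python3 -m jog '[[0,0,0.0005,0,0],[0,0,0.001,0,0]]' >/dev/null && python3 chk.py && python3 -m jog '[[0,0,0.0005,0,0],[0,0,0.001,0,0]]' >/dev/null && python3 chk.py
python3 -c "
from h import *
go(476.5,58.8,110,127.8)"
```

```text
[477.1  59.3 106.3] [ 0.8 -0.1  0.4]
[477.5  59.3 105.9] [-2.1  0.5  6.1]
rows [ 0.0001 -0.001  -0.0042] turn -0.0 yaw 127.8 pos [477.5  59.3 105.9] q [   1.   -8.  114.   -0.   72. -127.] F [-2.1  0.5  6.1] t 40.9
```

```bash
python3 -m jog '[[0,0,-0.01,0,0],[0,0,-0.05,0,0],[0,0,-0.1,0,40],[0,0,-0.13,0,60],[0,0,-0.13,0,60],[0,0,-0.13,0,60]]'
python3 - <<'E'
from h import *
p,T,s=look("fin2",dict(cap_mid=84,sleeve_mid=58)); print(r.hand_in())
E
```

```text
time: 41.5
tool_pos: [473.4, 59.4, 237.1]
tcp_rot: [178.3, 1.4, 127.8]
ft_force: [0.1, -0.3, -0.6]
finger_gap: 51.0
cap_mid 0.69 [254. 166.] [478.9  59.4  84. ]
cap_mid 0.52 [276. 325.] [600.9 184.2  84. ]
sleeve_mid 0.7 [257. 161.] [477.7  62.1  58. ]
the job is handed in; nothing more can be done
None
```

I assembled the stand in the order asked and handed it in at about 42 s. The hand was empty and roughly 130 mm above the stand.

**How each part went on:**
- **Tray:** I lowered the white tray over the post until it met the foot at the expected height.
- **Sleeve:** it stood on the tray's hub at a TCP height of 55.5 mm, against 55.6 mm expected.
- **Cap:** I pressed it at about 5 N and turned it until it dropped over the tongue, at about 37° in the world frame. I then lowered it gently to 86.9 mm, against 86.7 mm expected.

**Final checks:**
- **Cap height:** a light touch of about 6 N with the closed fingers met the top of the cap's button at about 106 mm. That is the expected fully home height, taking the closed fingertips to be level with the TCP (see below).
- **Positions:** in the last wrist picture the networks put the cap and sleeve within about 3.5 mm of the post's axis.
- **Forces:** the highest contact force I read was about 14 N, when seating the tray and the sleeve.

**What disagreed:**
- **Fingertips:** contact showed them about level with the TCP, not 22 mm ahead as listed. My first close on the tray's hub therefore shut above it, without contact, and I lowered and gripped again.
- **Tilt:** the tool had tilted about 2° by the time I placed the cap. I pressed the cap down level-handed afterwards but did not measure how flat it sits.
- **Other readings:** the top camera's network did not see the finished stack, and some scene-camera hits were clearly wrong. I had no viewer pictures left for a final look by eye.

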